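Open the child-safe cap of the kitchen cleaner

TASK

Open the cleaner bottle that is clamped to the worktop: press its red safety cap down gently (the thin neck cracks if cap and bottle are forced against each other with more than 45 N), keep it pressed while you twist it anticlockwise, seen from above, about a fifth of a turn (70 degrees) until it is free, then lift it off. Finish while still holding the cap in the gripper, still and upright, 5 to 10 cm straight above the open bottle; do not put it down or let go. Leave the bowl, jar, mug and spatula where they are.

Things in the scene. Friction and masses are not known exactly. Their poses are not given: they have to be found in the camera images.
- bottle: White cleaner bottle, body 100 x 76 mm, blue labels on the end faces (its +x and -x), clamped in a steel bracket (base 130 x 106 mm) fixed to the worktop: it does not move. Origin: on the worktop under the neck axis; z up. Shoulder at 136 mm, neck rim at 163 mm. The neck (32 mm wide, under the cap) has a 45 mm collar with two opposite locking notches along the bottle's x.
- bottle_mouth (a point): Centre of the neck rim, 163 mm above the worktop. A spring in the neck pushes the cap up: 4 N when locked, 8 N when pressed 6 mm. Pressed 9 mm the cap meets the rim hard. Once free, the spring raises the cap to 4 mm above its locked height; its skirt clears the neck 13 mm above the locked height. Over 45 N between cap and bottle (all contacts added) cracks the neck.
- cap: Red safety cap, 57 mm diameter, 47 mm tall, 28 to 49 g: ribbed skirt 22 mm high, 3 mm deck (top 25 mm above the origin), on it an upright grip fin 48 mm long (cap's x), 20 mm thick (y), 22 mm high, with a white line along its top. Origin: centre of the skirt's lower edge, z up. At the start locked by two lugs: fin along the bottle's x, origin 150 mm and fin top 197 mm above the worktop.
- cap_grip (a point): Middle of the grip fin, on the cap's axis, 36 mm above the cap's origin, 11 mm above its deck. To free the cap press it down 4 to 9 mm (best 6) and turn it anticlockwise seen from above, keeping it pressed: it is free from 55 degrees and meets a stop at 85, so turn 70 (1.22 rad), then lift straight up. Unpressed it turns 3 degrees either way only and cannot be lifted.
- bowl: Bystander: steel mixing bowl, 170 mm across, 75 mm high, loose. Origin: centre of its underside.
- jar: Bystander: amber glass jar with steel lid, 76 mm diameter, 100 mm high, loose. Origin: centre of its underside.
- cup: Bystander: white mug, 84 mm diameter, 95 mm high, loose, handle on its +y side. Origin: centre of its underside.
- spatula: Bystander: spatula lying flat on the worktop, loose, its length along its own x, handle to -x.

How it is judged:
By the outcome, as a careful person would: the job done as asked, in the order asked, and still so for the second after the job is handed in, while the arm keeps its last pose, push and grip.
It also fails if it takes over 38 s, if anything falls off the work surface, if the arm or the gripper's body presses on something with over 40 N, if the wrist force passes 120 N, or if a joint passes its speed limit or range.

ROBOT

A 6-joint arm with a two-finger parallel gripper is mounted at the origin on the work surface. World frame = base frame: x ahead of the robot, y to its left, z up, the work surface at z = 0. Lengths are in m, angles in degrees, forces in N, time in s.
With the tool pointing down it reaches from about 0.4 to 0.825 m from the base axis. Payload 7 kg.
Tool frame: the origin (TCP) lies at the very end of the fingers, on their centre line; the grasp point (between the pads) lies 19 mm behind it; x points along the fingers, z is the direction in which the jaws open and shut, and the axes are right-handed (so a half turn about x gives the same grasp; the last joint's range is limited). The gripper opens to 88 mm and grips with 3 to 60 N. Pads are 19 mm wide; open, the fingers measure 130 mm over their backs; the gripper's body (78 mm by 193 mm) begins 47 mm behind the grasp point.
Start: joints at [81.366, 20.546, 0.682, 0, -70.136, -16.507], TCP at [0.287, 0.611, 0.227] pointing down, gripper open.
Joint ranges: [-176.03, 176.03], [-82.01, 121.73], [-58.28, 71.71], [-173.87, 95.51], [-174.79, -0.11], [-173.66, 173.66]. Speed limits (degrees/s): [136.94, 136.94, 172.46, 180, 180, 180].

INTERFACE

Orientations are given as [roll, pitch, yaw] about the fixed x, y, z axes, in that order (R = Rz(yaw) Ry(pitch) Rx(roll)).
In Python, from plant import * gives the robot as it stands.
- The arm moves only by the tool arm_command, never from a script. Its argument "commands" is one flat list of numbers, 5 for each row, row after row: the shift along the tool's x, y, z in mm, then the turn about the tool's x in degrees, then the opening in per cent of the stroke, from 0 (shut) to 100 (fully open). A call has 1 to 5 rows; each row shifts and turns the pose as measured when the row begins, along the tool's axes as they then stand; what a row does not reach is not made up. A row lasts 1/8 s, in which the tool goes at most 62.5 mm and 10.7 degrees, less where a joint would pass 70% of its speed; a pose out of reach is approached as far as the arm can. A call is refused whole if a number of a shift passes 62.5 or a number of a turn 10.7, either way. A call with a gripper value outside its range is refused whole. The fingers move at their own pace and stop on an object; the grip force is fixed at half the most. Time passes only in rows, so rows that do not move let the fingers close. It gives the time, the measured TCP pose, the force and the opening at its end, in the units of the state.
- get_obs(): the state, without advancing time (a new reading comes with each control period).
- snapshot(name): name is "scene" or "top"; returns a dict with "frame" (420x560x3 uint8, blue, green, red), "fov_y" (degrees; the focal length in pixels is half the picture's height over the tangent of half this angle, whatever the lens; pixels are square), "cx", "cy" (the principal point, pixels), "dist" ([k1, k2, p1, p2, k3] as OpenCV has them; the pictures are not rectified), "world_to_cam" (4x4, takes a point from world to camera coordinates). Camera axes: x right, y up, looking along -z (the intrinsics and any distortion apply to the point x, -y, -z); pixel columns grow to the right and rows downward; lengths in m; the calibration is good to about 2 mm. A picture is of the moment at which its call begins. There is no depth.
- close_job(): hands the job in, once; it reports no verdict.
The state is a dict: "clock": time; "joint_pos": joint angles; "qvel": joint speeds; "tau": joint torques, N m; "tool_pos": TCP position; "orientation": TCP orientation; "force": force on the tool from outside, world axes, zero at the start; "moment": the same for the moment, N m; "opening": finger opening in m.
Only numpy, scipy, OpenCV 4.12 (cv2) and the standard library are available. Lean on these libraries where they do the work, as an engineer would, in place of code of your own. Each camera call takes 0.05 s, during which the arm holds its last target. There are 200 camera calls.

## Working session

There is one attempt and no reset: what is moved stays moved. The work goes in short steps, Python scripts to look and compute and a tool call to move; the robot and the scene stay as the last step left them, time stands still between calls to the robot, and variables do not carry over. Pictures are saved under pics/ and viewed, about 8 in all and at most 12, crops included, and the job is handed in when it is done.

Besides the shell and the picture viewer there is one more tool, called after "Call:" in YAML: its name, and indented under it one key for each argument. arm_command: Moves the arm, as the interface text tells. Its arguments: {"type":"object","properties":{"commands":{"type":"array"}},"required":["commands"]}

```bash
mkdir -p pics; ls
cat > h.py <<'E'
from plant import *
import numpy as np, cv2
def K(s):
    f=210/np.tan(np.radians(s["fov_y"]/2)); return np.array([[f,0,s["cx"]],[0,f,s["cy"]],[0,0,1]])
def ray(s,uv):
    n=cv2.undistortPoints(np.array([[uv]],float),K(s),np.array(s["dist"],float))[0,0]
    M=np.array(s["world_to_cam"]);R=M[:3,:3]
    return -R.T@M[:3,3], R.T@np.array([n[0],-n[1],-1.])
def onz(s,uv,z):
    c,d=ray(s,uv); return c+d*(z-c[2])/d[2]
def proj(s,p):
    M=np.array(s["world_to_cam"]);q=M[:3,:3]@np.array(p)+M[:3,3]
    return cv2.projectPoints(np.array([[q[0],-q[1],-q[2]]]),np.zeros(3),np.zeros(3),K(s),np.array(s["dist"],float))[0][0,0]
E
python3 - <<'E'
from h import *
for n in("scene","top"):
    s=snapshot(n);cv2.imwrite(f"pics/{n}0.png",s["frame"]);print(n,s["fov_y"],s["dist"],np.round(s["world_to_cam"],3).tolist())
print(get_obs())
E
```

```text
pics
scene 50.28175648865291 [-0.13658366  0.          0.          0.          0.        ] [[-0.614, 0.789, -0.003, 0.356], [-0.471, -0.364, 0.803, 0.178], [0.633, 0.494, 0.595, -1.525], [0.0, 0.0, 0.0, 1.0]]
top 44.10101722125744 [-0.07636728  0.          0.          0.          0.        ] [[0.0, -1.0, -0.026, 0.022], [0.995, -0.003, 0.105, -0.61], [-0.105, -0.026, 0.994, -1.477], [0.0, 0.0, 0.0, 1.0]]
{'clock': 0.1, 'joint_pos': array([ 8.13663242e+01,  2.05877856e+01,  6.38679041e-01, -1.58227094e-02,
       -7.01364578e+01, -1.65066005e+01]), 'qvel': array([-0.0667746 , -0.0681389 ,  0.09931709,  0.11628061, -0.10088838,
        0.04385205]), 'tau': array([-1.03484264e-03, -5.84167099e+01,  2.93749702e+01,  7.01545939e+00,
        1.01423595e-02, -5.01058003e-05]), 'tool_pos': array([0.28661694, 0.61064109, 0.22571466]), 'orientation': array([   6.64571658,   89.91315198, -108.49994713]), 'force': array([-0.67335254, -0.19861657, -0.65432889]), 'moment': array([0.01295831, 0.01923992, 0.03853964]), 'opening': 0.087616121020899}
```

View pics/scene0.png

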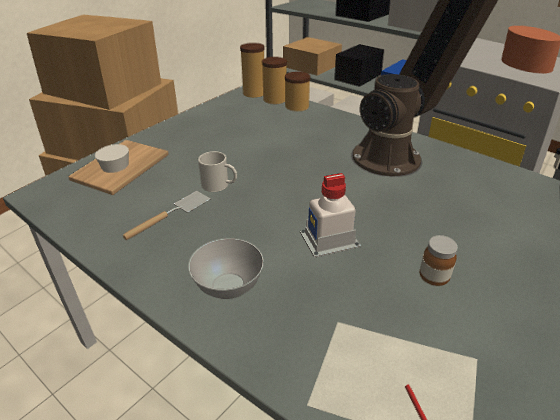

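View pics/top0.png

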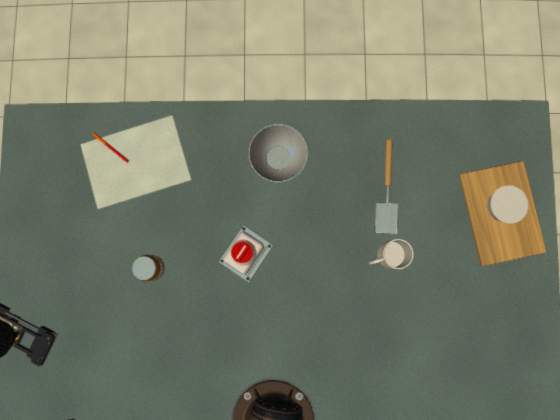

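The scene view shows the cap at about (333,187) and the top view shows it at (243,251), with its white fin line running diagonally. The jar, bowl, mug and spatula stand well clear. Next I measure the cap's axis and fin direction.

```bash
cat >> h.py <<'E'
def red(s,box):
    f=s["frame"].astype(int);m=(f[...,2]>110)&(f[...,1]<70)&(f[...,0]<70)
    k=np.zeros_like(m);x0,y0,x1,y1=box;k[y0:y1,x0:x1]=1
    return (m&k).astype(np.uint8)
def tri(a,b):
    A=[];B=[]
    for c,d in(a,b):
        d=d/np.linalg.norm(d);P=np.eye(3)-np.outer(d,d);A.append(P);B.append(P@c)
    p=np.linalg.solve(sum(A),sum(B));return p,[np.linalg.norm(Pi@p-Bi) for Pi,Bi in zip(A,B)]
E
python3 - <<'E'
from h import *
t=snapshot("top");s=snapshot("scene")
def line(v,box):
    x0,y0,x1,y1=box;f=v["frame"].astype(int)
    r=red(v,box);hull=cv2.convexHull(cv2.findNonZero(r));h=np.zeros_like(r);cv2.fillConvexPoly(h,hull,1)
    h=cv2.erode(h,np.ones((3,3)))
    w=((f[...,1]>100)&(h>0)).astype(np.uint8)
    n,l,st,c=cv2.connectedComponentsWithStats(w);print("red",cv2.boundingRect(cv2.findNonZero(r)),int(r.sum()),st[1:].tolist(),c[1:].round(1).tolist())
    return r,w
rt,wt=line(t,(215,225,270,280)); rs,ws=line(s,(315,165,355,205))
p=cv2.findNonZero(wt).reshape(-1,2).astype(float)
q=np.array([onz(t,a,.197) for a in p]);c=q.mean(0);u,sv,vt=np.linalg.svd(q[:,:2]-c[:2]);e=(q[:,:2]-c[:2])@vt[0]
print("line c",c,"ang",np.degrees(np.arctan2(vt[0,1],vt[0,0])),"len",np.ptp(e))
hull=cv2.convexHull(cv2.findNonZero(rt)).reshape(-1,2)
hq=np.array([onz(t,a,.175)[:2] for a in hull]);print("skirt circle",cv2.minEnclosingCircle(hq.astype(np.float32)))
f=t["frame"].astype(int)
pw=cv2.findNonZero(ws)
if pw is not None:
    a=pw.reshape(-1,2).mean(0);b=p.mean(0);print("tri",tri(ray(s,a),ray(t,b)))
a=cv2.resize(t["frame"][205:300,195:295],None,fx=6,fy=6,interpolation=cv2.INTER_CUBIC)[:560,:400]
a=cv2.resize(t["frame"][220:290,210:280],(400,400),interpolation=cv2.INTER_CUBIC);b=cv2.resize(s["frame"][165:265,295:365],(280,400),interpolation=cv2.INTER_CUBIC)
cv2.imwrite("pics/c1.png",np.hstack([a,b]))
for nm,uv,z in(("jar",(145,267),.1),("bowl",(278,153),.075)):print(nm,onz(t,uv,z))
E
```

```text
red (231, 241, 22, 22) 326 [[236, 246, 10, 13, 30]] [[240.5, 251.8]]
red (322, 173, 24, 26) 339 [[326, 174, 16, 4, 21]] [[333.5, 175.8]]
line c [0.48379668 0.0810113  0.197     ] ang 145.71331873346207 len 0.03701101743812789
skirt circle ((0.48503732681274414, 0.07949964702129364), 0.02849639765918255)
tri (array([0.4840556 , 0.08045419, 0.19822572]), [np.float64(0.0005515249495245928), np.float64(0.0005515249495245365)])
jar [0.44361647 0.35408869 0.1       ]
bowl [ 0.76848293 -0.01583433  0.075     ]
```

View pics/c1.png

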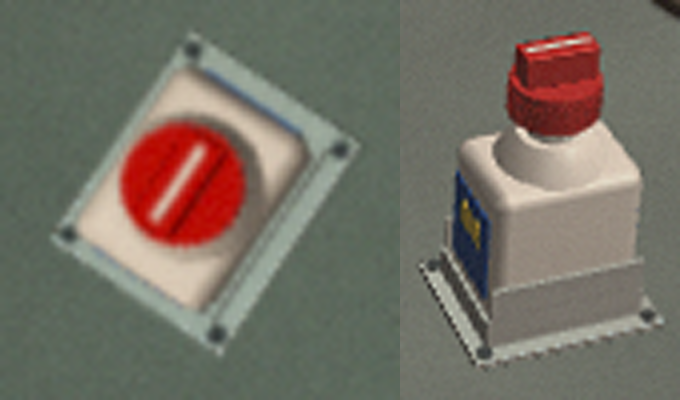

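The measurements agree: the cap axis is at about (0.484, 0.080), the fin top comes out at 0.198 against an expected 0.197, the circle radius is 28.5 mm, and the fin heading is about 145°. I start moving over.

Call:
arm_command:
  commands: [-40, 20, 20, 5, 100, -10, 40, 40, 4, 100, 0, 40, 40, 0, 100, 0, 40, 40, 0, 100, 0, 40, 40, 0, 100]

```text
clock: 0.82
tool_pos: [0.3423, 0.3584, 0.2752]
orientation: [26.3, 89.7, -98.0]
force: [0.1, 0.4, 0.3]
opening: 0.0877
```

Call:
arm_command:
  commands: [0, 40, 40, 0, 100, 0, 40, 40, 0, 100, 0, 40, 40, 0, 100]

```text
clock: 1.2
tool_pos: [0.3738, 0.1859, 0.2764]
orientation: [37.3, 89.8, -86.9]
force: [0.9, 0.6, 0.1]
opening: 0.0878
```

```bash
cat >> h.py <<'E'
from scipy.spatial.transform import Rotation as Ro
def go(x,y,z,finang):
    o=get_obs();R=Ro.from_euler('xyz',o['orientation'],degrees=True).as_matrix()
    d=R.T@(np.array([x,y,z])-o['tool_pos'])*1000
    h=np.degrees(np.arctan2(R[1,2],R[0,2]));w=(finang-90-h+90)%180-90
    print("t",o['clock'],"pos",o['tool_pos'].round(4),"shift",d.round(1),"turn",round(-w,1),"heading",round(h,1),"down",R[:,0].round(4),"j",o['joint_pos'].round(1),"F",o['force'].round(1),"M",o['moment'].round(2),"open",round(o['opening'],4))
E
python3 -c "
from h import *
go(.4843,.0802,.24,145.3)"
```

```text
t 1.2 pos [0.3738 0.1859 0.2764] shift [ 36.9 150.7  25.3] turn 0.5 heading -124.2 down [ 2.0e-04 -4.1e-03 -1.0e+00] j [ 54.   -6.7 -24.6   0.2 -72.3   1.8] F [0.9 0.6 0.1] M [ 0.03 -0.15 -0.04] open 0.0878
```

Call:
arm_command:
  commands: [0, 50, 10, 0, 100, 0, 50, 10, 0, 100, 0, 44, 5, 0, 100, 10, 0, 0, 0, 100]

```text
clock: 1.7
tool_pos: [0.4816, 0.0774, 0.2687]
orientation: [117.2, 89.7, -7.1]
force: [-0.1, 0.5, 0.1]
opening: 0.088
```

Run:
```python
from h import *
go(.4843,.0802,.23,145.3)
t=snapshot("top");s=snapshot("scene")
a=cv2.resize(t["frame"][210:290,200:290],(450,400),interpolation=cv2.INTER_CUBIC);b=cv2.resize(s["frame"][130:230,295:370],(300,400),interpolation=cv2.INTER_CUBIC)
cv2.imwrite("pics/c2.png",np.hstack([a,b]))
```

```text
t 1.7 pos [0.4816 0.0774 0.2687] shift [38.7  0.5 -3.8] turn 0.4 heading -124.3 down [ 4.4e-03 -6.0e-04 -1.0e+00] j [ 32.4   0.9 -18.5   0.2 -70.4  23.2] F [-0.1  0.5  0.1] M [0.05 0.07 0.04] open 0.088
```

View pics/c2.png

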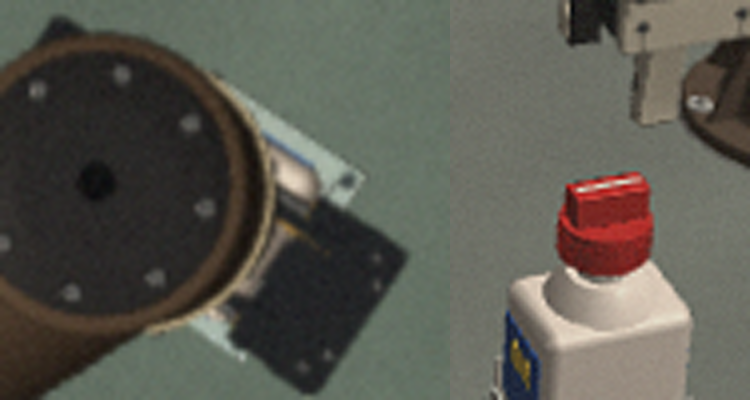

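The gripper is over the cap. In the scene crop the finger tip is at about (655,110) and the cap is undisturbed. I descend in stages.

Call:
arm_command:
  commands: [30, 0.5, -3.8, 0.4, 100, 25, 0, 0, 0, 100, 15, 0, 0, 0, 100]

```text
clock: 2.17
tool_pos: [0.481, 0.0838, 0.1975]
orientation: [135.9, 89.7, 11.5]
force: [-0.1, -0.6, 0.4]
opening: 0.0873
```

Run:
```python
from h import *
go(.4843,.0802,.1775,145.3)
t=snapshot("top");s=snapshot("scene")
b=cv2.resize(s["frame"][120:220,275:395],(720,600),interpolation=cv2.INTER_CUBIC)
cv2.imwrite("pics/c3.png",b)
```

```text
t 2.175 pos [0.481  0.0838 0.1975] shift [20.1  4.7  1.1] turn 0.3 heading -124.4 down [ 0.0048  0.001  -1.    ] j [ 33.1   3.9 -25.    0.1 -60.9  22.4] F [-0.1 -0.6  0.4] M [0.01 0.   0.02] open 0.0873
```

View pics/c3.png

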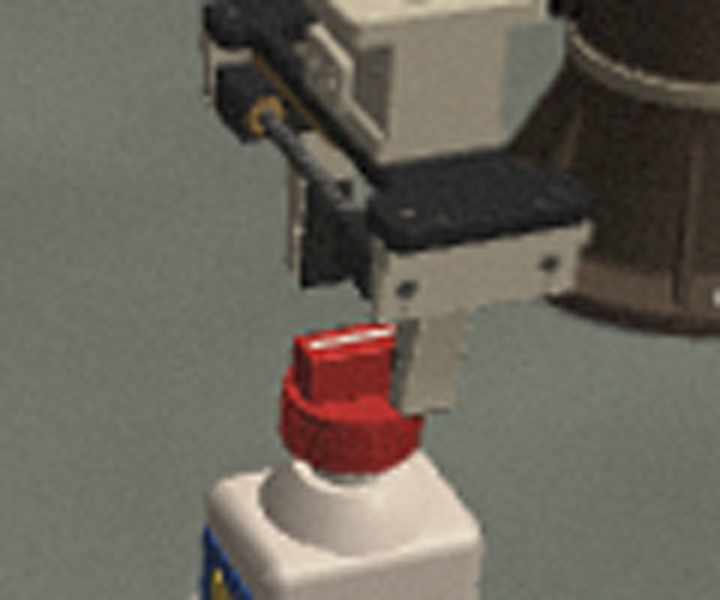

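The visible finger tip is at about (425,408) in the crop, which looks right of where I expect it. I check by projecting the tip's expected position before closing.

Run:
```python
from h import *
o=get_obs();s=snapshot("scene");R=Ro.from_euler('xyz',o['orientation'],degrees=True).as_matrix();p=o['tool_pos']
P=lambda q:((proj(s,q)-[275,120])*6).round(0)
for y in(-9.5,0,9.5):
    for z in(-44,-65,44,65): print(y,z,P(p+R@[0,y/1000,z/1000]))
print("tcp",P(p),"fin top pred",P([.4843,.0802,.197]))
```

```text
-9.5 -44 [431. 390.]
-9.5 -65 [454. 419.]
-9.5 44 [342. 278.]
-9.5 65 [323. 253.]
0 -44 [408. 394.]
0 -65 [431. 423.]
0 44 [321. 281.]
0 65 [301. 256.]
9.5 -44 [386. 398.]
9.5 -65 [408. 427.]
9.5 44 [299. 285.]
9.5 65 [280. 260.]
tcp [363. 336.] fin top pred [351. 337.]
```

The projection matches the tip I see, at x 408–454 predicted against 410–460 observed. I correct the 4.7 mm sideways error and descend.

Call:
arm_command:
  commands: [0, 4.7, 1.1, 0.3, 100, 0, 0, 0, 0, 100, 12, 0, 0, 0, 100, 0, 0, 0, 0, 100]

```text
clock: 2.82
tool_pos: [0.4861, 0.0805, 0.188]
orientation: [140.9, 89.5, 16.2]
force: [-0.2, -1.0, 0.4]
opening: 0.0875
```

```bash
python3 -c "
from h import *
go(.4843,.0802,.1775,145.3)"
```

```text
t 2.825 pos [0.4861 0.0805 0.188 ] shift [10.5 -1.4  1.3] turn -0.0 heading -124.7 down [ 0.0084  0.0024 -1.    ] j [ 32.4   4.7 -25.5   0.2 -59.4  22.8] F [-0.2 -1.   0.4] M [0.   0.01 0.02] open 0.0875
```

Call:
arm_command:
  commands: [10, -1.4, 1.3, 0, 100, 0, 0, 0, 0, 100]

```text
clock: 3.08
tool_pos: [0.484, 0.0801, 0.177]
orientation: [140.3, 89.5, 15.5]
force: [0.9, 1.0, 0.3]
opening: 0.0877
```

```bash
python3 -c "
from h import *
go(.4843,.0802,.1775,145.3)"
```

```text
t 3.075 pos [0.484  0.0801 0.177 ] shift [-0.5  0.2 -0.3] turn -0.0 heading -124.7 down [ 0.0079  0.0022 -1.    ] j [ 32.5   5.1 -26.6   0.2 -57.9  22.7] F [0.9 1.  0.3] M [-0.02  0.02  0.03] open 0.0877
```

The TCP is on the axis, 2 mm above the deck, with no contact. I close on the fin.

Call:
arm_command:
  commands: [0, 0, 0, 0, 0, 0, 0, 0, 0, 0, 0, 0, 0, 0, 0]

```text
clock: 3.45
tool_pos: [0.4842, 0.0801, 0.1773]
orientation: [139.3, 89.5, 14.6]
force: [-0.9, -0.0, 0.3]
opening: 0.0627
```

```bash
python3 -c "
from h import *
go(.4843,.0802,.1775,145.3)"
```

```text
t 3.45 pos [0.4842 0.0801 0.1773] shift [-0.2  0.  -0.1] turn -0.0 heading -124.7 down [ 0.0083  0.0022 -1.    ] j [ 32.5   5.1 -26.6   0.2 -57.9  22.7] F [-0.9 -0.   0.3] M [-0.03  0.07  0.04] open 0.0627
```

Call:
arm_command:
  commands: [0, 0, 0, 0, 0, 0, 0, 0, 0, 0, 0, 0, 0, 0, 0, 0, 0, 0, 0, 0, 0, 0, 0, 0, 0]

```text
clock: 4.08
tool_pos: [0.4843, 0.0802, 0.1776]
orientation: [139.5, 89.5, 14.8]
force: [0.3, -0.3, 0.1]
opening: 0.0198
```

```bash
python3 -c "
from h import *
go(.4843,.0802,.1775,145.3)"
```

```text
t 4.075 pos [0.4843 0.0802 0.1776] shift [ 0.1 -0.1 -0. ] turn -0.0 heading -124.7 down [ 0.0087  0.0023 -1.    ] j [ 32.5   5.1 -26.5   0.2 -57.9  22.7] F [ 0.3 -0.3  0.1] M [-0.15  0.14  0.01] open 0.0198
```

It grips at 19.8 mm (the fin is 20 mm) with almost no side force. I press in small steps.

Call:
arm_command:
  commands: [0, 0, 0, 0, 0, 2, 0, 0, 0, 0, 2, 0, 0, 0, 0]

```text
clock: 4.45
tool_pos: [0.4844, 0.0801, 0.1741]
orientation: [139.2, 89.5, 14.5]
force: [-2.8, 1.3, 6.1]
opening: 0.02
```

```bash
python3 -c "
from h import *
go(.4843,.0802,.1715,145.3)"
```

```text
t 4.45 pos [0.4844 0.0801 0.1741] shift [ 2.6 -0.1  0. ] turn -0.0 heading -124.7 down [ 0.0091  0.0024 -1.    ] j [ 32.5   5.2 -26.9   0.2 -57.4  22.7] F [-2.8  1.3  6.1] M [ 0.05  1.05 -0.03] open 0.02
```

A force of 6.1 N at 3.5 mm down matches the spring (6.3 N expected), so the cap follows without slipping.

Call:
arm_command:
  commands: [2.7, 0, 0, 0, 0, 0, 0, 0, 0, 0]

```text
clock: 4.7
tool_pos: [0.4844, 0.0801, 0.1718]
orientation: [138.4, 89.4, 13.8]
force: [-2.5, 0.7, 6.3]
opening: 0.0199
```

```bash
python3 -c "
from h import *
go(.4843,.0802,.1715,215.3)"
```

```text
t 4.7 pos [0.4844 0.0801 0.1718] shift [ 0.3 -0.1  0. ] turn -70.0 heading -124.7 down [ 0.0094  0.0023 -1.    ] j [ 32.5   5.4 -27.    0.2 -57.1  22.7] F [-2.5  0.7  6.3] M [0.08 1.24 0.04] open 0.0199
```

Call:
arm_command:
  commands: [0.6, 0, 0, -4, 0, 0.3, 0, 0, -6, 0]

```text
clock: 4.95
tool_pos: [0.4856, 0.0805, 0.1722]
orientation: [128.2, 89.3, 13.7]
force: [-1.2, 0.3, 6.7]
opening: 0.0193
```

```bash
python3 -c "
from h import *
go(.4843,.0802,.1712,215.3)"
```

```text
t 4.95 pos [0.4856 0.0805 0.1722] shift [ 1.  -1.   0.8] turn -59.7 heading -114.4 down [ 0.0122  0.003  -0.9999] j [ 32.5   5.4 -27.    0.3 -56.9  32.9] F [-1.2  0.3  6.7] M [ 0.06  0.53 -0.01] open 0.0193
```

Call:
arm_command:
  commands: [1.2, -1, 0.8, -7, 0, 0.5, 0, 0, -7, 0]

```text
clock: 5.2
tool_pos: [0.4859, 0.0813, 0.1719]
orientation: [117.7, 89.0, 17.8]
force: [-4.9, 3.3, 6.8]
opening: 0.0197
```

```bash
python3 -c "
from h import *
go(.4843,.0802,.1712,215.3)
s=snapshot('scene');cv2.imwrite('pics/c4.png',cv2.resize(s['frame'][120:220,275:395],(720,600),interpolation=cv2.INTER_CUBIC))"
```

```text
t 5.2 pos [0.4859 0.0813 0.1719] shift [ 0.6 -1.3  1.4] turn -45.2 heading -99.9 down [ 0.0158  0.0051 -0.9999] j [ 32.6   5.3 -27.2   0.3 -56.6  47.3] F [-4.9  3.3  6.8] M [ 1.38  2.04 -0.01] open 0.0197
```

View pics/c4.png

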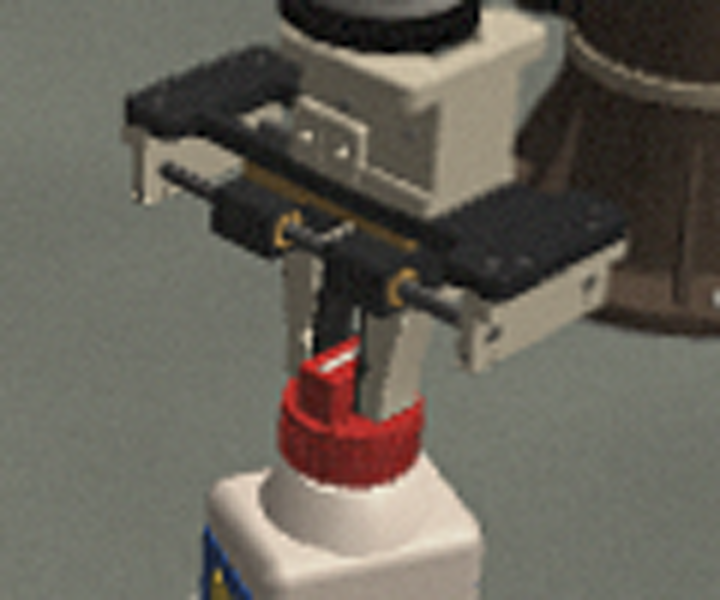

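The cap is turning with the gripper: the fin's white line at (340,355) has rotated with the fingers, and the skirt sits lower. I continue.

Call:
arm_command:
  commands: [0.8, -1, 1, -10, 0, 0.5, 0, 0.5, -10, 0]

```text
clock: 5.5
tool_pos: [0.4855, 0.0814, 0.1717]
orientation: [101.3, 88.9, 22.3]
force: [-4.8, 2.6, 6.7]
opening: 0.0198
```

```bash
python3 -c "
from h import *
go(.4843,.0802,.1712,215.3)"
```

```text
t 5.5 pos [0.4855 0.0814 0.1717] shift [ 0.5 -1.5  0.9] turn -24.3 heading -79.0 down [ 0.0183  0.0075 -0.9998] j [ 32.6   5.2 -27.3   0.2 -56.4  68.3] F [-4.8  2.6  6.7] M [ 0.93  1.93 -0.02] open 0.0198
```

Call:
arm_command:
  commands: [0.8, -1, 0.6, -10, 0, 0.6, -0.5, 0.3, -10, 0, 0.4, 0, 0, -5, 0]

```text
clock: 5.88
tool_pos: [0.4856, 0.0816, 0.1716]
orientation: [78.0, 88.6, 25.0]
force: [-3.8, 2.0, 6.5]
opening: 0.0199
```

```bash
python3 -c "
from h import *
go(.4843,.0802,.1712,215.3)
s=snapshot('scene');cv2.imwrite('pics/c5.png',cv2.resize(s['frame'][120:220,275:395],(720,600),interpolation=cv2.INTER_CUBIC))"
```

```text
t 5.875 pos [0.4856 0.0816 0.1716] shift [ 0.4 -1.9  0.4] turn 1.7 heading -53.0 down [ 0.0218  0.0102 -0.9997] j [ 32.6   5.  -27.5   0.2 -56.1  94.2] F [-3.8  2.   6.5] M [ 0.6   1.88 -0.05] open 0.0199
```

View pics/c5.png

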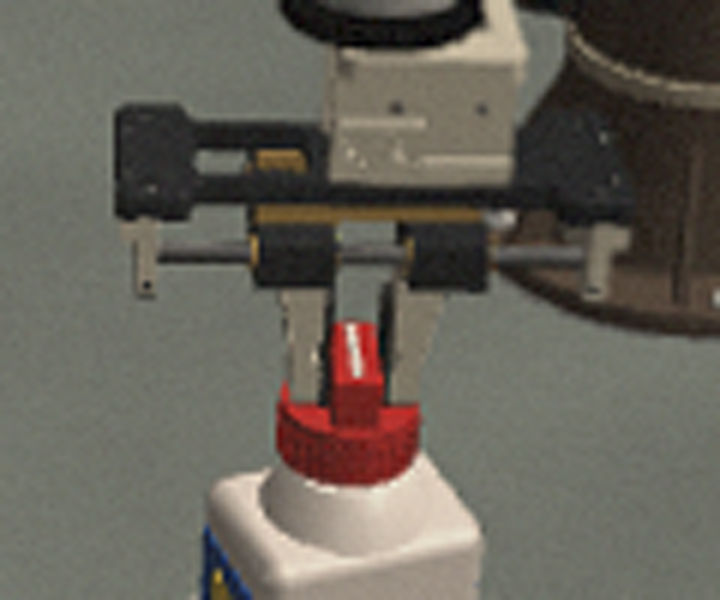

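The fin is now perpendicular to its start direction, about 71.7° round. I lift straight up, slowly at first.

Call:
arm_command:
  commands: [-4, 0, 0, 0, 0, -5, 0, 0, 0, 0, -5, 0, 0, 0, 0]

```text
clock: 6.3
tool_pos: [0.485, 0.0815, 0.1858]
orientation: [78.3, 88.7, 25.4]
force: [-1.3, -0.6, -0.7]
opening: 0.0198
```

```bash
python3 -c "
from h import *
go(.4843,.0802,.256,215.3)"
```

```text
t 6.3 pos [0.485  0.0815 0.1858] shift [-70.2   0.2   0.9] turn 1.9 heading -52.8 down [ 0.0212  0.0101 -0.9997] j [ 32.6   4.2 -26.3   0.2 -58.1  94.4] F [-1.3 -0.6 -0.7] M [-0.09  0.07 -0.03] open 0.0198
```

It came up freely, with no pull on the wrist. I lift on.

Call:
arm_command:
  commands: [-10, 0, 0, 0, 0, -15, 0, 0, 0, 0, -20, 0, 0, 0, 0, -15, 0, 0, 0, 0, -8, 0, 0, 0, 0]

```text
clock: 6.92
tool_pos: [0.4838, 0.0806, 0.2591]
orientation: [77.6, 88.6, 24.7]
force: [0.0, -0.4, -0.8]
opening: 0.0199
```

```bash
python3 -c "
from h import *
go(.4843,.0802,.256,215.3)"
```

```text
t 6.925 pos [0.4838 0.0806 0.2591] shift [3.1 0.1 0.6] turn 1.8 heading -52.9 down [ 0.0224  0.0103 -0.9997] j [ 32.6   0.7 -20.    0.2 -67.9  94.4] F [ 0.  -0.4 -0.8] M [-0.09  0.03  0.05] open 0.0199
```

Call:
arm_command:
  commands: [0, 0, 0, 0, 0, 0, 0, 0, 0, 0, 0, 0, 0, 0, 0]

```text
clock: 7.3
tool_pos: [0.4836, 0.0806, 0.259]
orientation: [78.4, 88.6, 25.5]
force: [-0.5, 0.7, -0.3]
opening: 0.0202
```

```bash
python3 -c "
from h import *
go(.4843,.0802,.256,215.3);print(get_obs()['qvel'].round(2))
s=snapshot('scene');r=red(s,(310,110,365,190));x,y,w,h=cv2.boundingRect(cv2.findNonZero(r));print(x,y,w,h)
a=ray(s,(x+w/2,y+h-1));c,d=a;k=(c[0]-.4843)*0
# bottom front edge of skirt: point on the near side, 28.5 mm toward the camera from axis
n=np.array([c[0]-.4843,c[1]-.0802]);n/=np.linalg.norm(n);pt=np.array([.4843,.0802])+.0285*n
tt=((pt-c[:2])@n)/(d[:2]@n);print('skirt bottom',c+tt*d)
cv2.imwrite('pics/c6.png',cv2.resize(s['frame'][100:260,255:415],(600,600),interpolation=cv2.INTER_CUBIC))"
```

```text
t 7.3 pos [0.4836 0.0806 0.259 ] shift [3.  0.3 0.7] turn 1.8 heading -52.9 down [ 0.0224  0.0107 -0.9997] j [ 32.6   0.7 -20.    0.2 -67.9  94.4] F [-0.5  0.7 -0.3] M [-0.12  0.05  0.02] open 0.0202
[ 0.04  0.07 -0.26 -0.05  0.07  0.01]
323 141 25 28
skirt bottom [0.50741748 0.09712986 0.23718008]
```

View pics/c6.png

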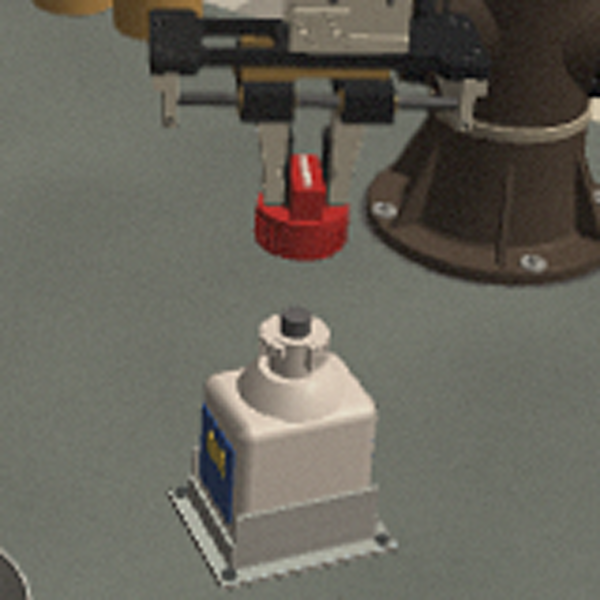

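The cap is at crop (302,230), centred over the open neck at (295,330). It is upright, with its lower edge about 70 mm above the rim. I hand the job in.

```bash
python3 -c "
from h import *
print(close_job());go(.4843,.0802,.256,215.3)"
```

```text
the job is handed in; nothing more can be done
None
the job is handed in; nothing more can be done
```

The bottle is open, and the gripper is still holding the cap above it. I gripped the fin, pressed the cap about 6 mm, turned it about 72° anticlockwise while pressed, and lifted it straight off.

**Forces:** the readings I took peaked at about 9 N at the wrist. The downward reading stayed between 6 and 7 N while turning.

**Final position:** the cap's lower edge is about 70–74 mm above the rim and within about 1 mm of the neck axis. The arm was still and the grip opening was 20 mm, matching the fin. The last picture shows the open neck directly below the cap. I handed in at about 7.4 s.

**Small disagreements:**
- At full press the force read 6.3–6.8 N instead of the expected 8 N. The press may have been a little short of 6 mm, or the fingers may have slipped slightly on the fin.
- The tool tilted about 1.4° from vertical over the moves, and my moves had no way to correct it.
- The lower-edge height came out as 0.232 m from the tool position and 0.237 m from the picture. Both are within 5 to 10 cm above the rim.

I did not measure the bowl, jar, mug and spatula again at the end. The path stayed above or clear of them, and no contact force showed.

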